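Snap the cap onto the cruet and keep it pressed home

ROBOT

A 6-joint arm with a two-finger parallel gripper is mounted at the origin on the work surface. World frame = base frame: x ahead of the robot, y to its left, z up, the work surface at z = 0. Lengths are in m, angles in degrees, forces in N, time in s.
With the tool pointing down it reaches from about 0.3 to 0.75 m from the base axis. Payload 8.5 kg.
Tool frame: the origin (TCP) lies between the finger pads; the fingertips stand env.finger_overhang ahead of it and the grasp point (between the pads) lies 2 mm behind it (env.finger_overhang is the distance from the TCP to the fingertips, in m); z points along the fingers, y is the line along which they close (so a half turn about z gives the same grasp; the last joint's range is limited). The gripper opens to 85 mm and grips with 20 to 120 N. Pads are 22 mm wide; open, the fingers measure 114 mm over their backs; the gripper's body (76 mm by 85 mm) begins 54 mm behind the grasp point. The pads swing forward as they close: fully open they stand 13 mm farther back than shut.
Start: joints at [61.347, 21.807, 74.336, -0, 83.858, -12.336], TCP at [0.155, 0.528, 0.216] pointing down, gripper open.
Joint ranges: [-178.18, 178.18], [-50.72, 133.34], [12.68, 142.11], [-81.47, 261.47], [9.98, 163.14], [-165.26, 165.26]. Speed limits (degrees/s): [136.94, 136.94, 180, 180, 180, 180].

INTERFACE

Orientations are given as a 3x3 rotation matrix whose columns are the frame's x, y, z axes.
In Python, from rig import env gives the robot as it stands. The module is installed in compiled form; this text tells all that it offers.
- The arm moves only by the tool jog_arm, never from a script. Its arguments are lists of equal length, an entry for each row: "hand": the finger opening in m, from 0 to 0.0854; "travel": the shift along the world's x, y, z in m, a list of three; "yaw": the turn about the world's z in rad. A call has exactly 5 rows; each row shifts and turns the commanded pose from where the row before left it; what a row does not reach is not made up. A row lasts 1/8 s, in which the tool goes at most 62.5 mm and 10.7 degrees, less where a joint would pass 70% of its speed; a pose out of reach is approached as far as the arm can. A call is refused whole if a number of a shift passes 0.0625 or a number of a turn 0.188, either way. A call with a gripper value outside its range is refused whole. The fingers move at their own pace and stop on an object; "grip_force" is the grip in N (left out, the last holds). Time passes only in rows, so rows that do not move let the fingers close, or fill a call up. It gives the time, the measured TCP pose, the force, the opening and the grip force at its end, in the units of the state.
- env.observe(): the state, without advancing time (a new reading comes with each control period).
- env.get_image(name): name is "scene" or "top" or "wrist"; returns the picture (400x640x3 uint8, red, green, blue); there is no depth.
- env.calibration(name): a dict with "fx", "fy", "cx", "cy" (pixels), "position" and "rotation" of the camera in the world; the wrist camera has in their place "hand_eye" (4x4, takes a point from camera to tool coordinates, whose origin is the TCP and whose axes are the flange's). Camera axes: x right, y down, z forward; pixel columns grow to the right and rows downward; lengths in m; the calibration is good to about 2 mm. A picture is of the moment at which its call begins: read the wrist's pose just before it. calibration takes no time and is no camera call.
- env.close_job(): hands the job in; it is judged then, once.
The state is a dict: "time_s": time; "q": joint angles; "qvel": joint speeds; "joint_efforts": joint torques, N m; "position": TCP position; "tool_rot": TCP orientation; "ft_force": force on the tool from outside, world axes, zero at the start; "wrist_torque": the same for the moment, N m; "grip_width": finger opening in m; "gripper_force": force on a finger pad.
Only numpy, scipy, OpenCV 4.12 (cv2) and the standard library are available. Lean on these libraries where they do the work, as an engineer would, in place of code of your own. Each camera call takes 0.05 s, during which the arm holds its last target. There are 200 camera calls.

TASK

Pick up the loose white snap cap from the table, set it squarely over the neck of the glass cruet on the turntable, and press it straight down until it clicks over the bead and sits fully home on the rim. Do not let up at the click: keep pushing the cap down firmly and finish while still holding that push with the gripper on the cap, the cruet standing upright in its place and the other things left where they are.

Things in the scene. Friction and masses are not known exactly. Their poses are not given: they have to be found in the camera images.
- cap: loose round white plastic snap cap, 38 mm diameter, 34 mm tall, about 30 g, standing mouth down on the table right of the turntable. Origin: centre of its underside (the open mouth); z up its axis. Grip it across the diameter: the upper 18 mm are solid, below is a bore 31 mm wide, 16 mm deep. Inside, 1 to 6 mm above the mouth, four sprung tabs stand in to a 23 mm circle and give outward
- cap_top (a point): centre of the cap's flat top, 34 mm above the cap's origin
- cruet: loose standing glass cruet, 140 mm tall, about 0.45 kg, body 76 mm diameter, shoulder 58 to 106 mm up, neck 20 mm, loop handle on its +x side (22 to 70 mm up, out to 64 mm). Neck bead 26 mm diameter, 128 to 135 mm up. Origin: centre of its underside, z up. Cap's origin above it: tabs touch the bead at 132 mm, push peaks at 6 to 10 N (more if fast) near 130, drops past 128 (click), home on the rim at 124
- cruet_mouth (a point): centre of the cruet's open mouth at its rim, 140 mm above the cruet's origin. The lip between bead and rim is 19 mm in diameter
- turntable: round wooden turntable, 280 mm diameter, top 30 mm above the table, on a 140 mm foot; it turns stiffly about its axis but does not slide. Origin: centre of its foot on the table, z up. The cruet stands on it about 80 mm off centre, towards its +x
- salt_dish: white ceramic salt dish, 80 mm diameter, 34 mm high, standing on the turntable opposite the cruet (leave alone). Origin: centre of its underside
- masher: wooden masher lying on the table beyond the cap, 254 mm long: head 64 mm diameter towards its -x, handle along its +x (leave alone). Origin: on the table under the masher, 80 mm along it from the end of the head
- bucket_lid: red plastic bucket lid lying flat, 220 mm diameter, 20 mm high, on the left of the table (leave alone). Origin: centre of its underside
- tortilla_press: aluminium tortilla press fixed to the table on the right, plates 190 mm diameter, about 80 mm high with its lever lowered, 270 mm long along its x (leave alone). Origin: centre of its underside
Not all that is in view belongs to the job. Of the things that look like the cruet, the smallest one is meant.

How it is judged (in metres and radians):
On the way, in this order (a step that is already met when the one before it is completed fails the run):
1. the cap is picked up clear of the table (height (world z) of cap above 0.05 m), for 0.1 s.
2. the cap has clicked over the bead and sits home on the cruet's rim (z of cap in the frame of cruet between 0.118 and 0.1258 m and horizontal distance between cap_top and cruet_mouth below 0.005 m and angle between the z axis of cap and the z axis of cruet, either way round below 0.09 rad), for 0.2 s.
At the end, for the whole second after the job is handed in: Cap over the bead and home on the rim (origin under 125.8 mm above the cruet's), centred within 5 mm, square within 5 deg; cruet upright within 5 deg, at rest, within 40 mm of its start; the gripper still on the cap and the push such that cruet and push together load the turntable with over 9 N (all of step 2 and angle between cap's own z axis and vertical below 0.12 rad and angle between cruet's own z axis and vertical below 0.09 rad and contact force between cruet and turntable above 9 N and contact force between the fingers and cap above 1 N and distance of cruet from where it was at the start of the episode below 0.04 m and linear speed of cruet below 0.03 m/s); the arm keeps its last pose, push and grip.
It fails at once if the cruet is tipped (angle between cruet's own z axis and vertical above 0.25 rad).
It fails at once if the salt dish is shifted more than 40 mm (distance of salt_dish from where it was at the start of the episode above 0.04 m).
It fails at once if the masher is shifted more than 40 mm (distance of masher from where it was at the start of the episode above 0.04 m).
It fails at once if the bucket lid is shifted more than 40 mm (distance of bucket_lid from where it was at the start of the episode above 0.04 m).
It also fails if it takes over 54 s, if anything falls off the work surface, if the arm or the gripper's body presses on something with over 40 N, if the wrist force passes 120 N, or if a joint passes its speed limit or range.

## Working session

There is one attempt and no reset: what is moved stays moved. The work goes in short steps, Python scripts to look and compute and a tool call to move; the robot and the scene stay as the last step left them, time stands still between calls to the robot, and variables do not carry over. Pictures are saved under pics/ and viewed, at most 10 in all, crops included, and the job is handed in when it is done.

Besides the shell and the picture viewer there is one more tool, called after ">>>" by a JSON object that holds its "op" and its "data", one argument or row to a line. jog_arm: Moves the arm, as the interface text tells. Its arguments: {"type":"object","properties":{"hand":{"type":"array"},"travel":{"type":"array"},"yaw":{"type":"array"},"grip_force":{"type":"number"}},"required":["hand","travel","yaw"]}

```bash
mkdir -p pics; cat > h.py <<'E'
import numpy as np, cv2
from rig import env
def ray(c,u,v):
    d=np.array([(u-c["cx"])/c["fx"],(v-c["cy"])/c["fy"],1.]); return np.array(c["position"]),np.array(c["rotation"])@d
def plane(c,u,v,z):
    p,d=ray(c,u,v); return p+d*(z-p[2])/d[2]
def proj(c,P):
    q=np.array(c["rotation"]).T@(np.array(P)-c["position"]); return c["fx"]*q[0]/q[2]+c["cx"],c["fy"]*q[1]/q[2]+c["cy"]
def save(n,im): cv2.imwrite(f"pics/{n}.png",cv2.cvtColor(im,cv2.COLOR_RGB2BGR))
E
python3 - <<'E'
from h import *
for n in("scene","top"):
    save(n,env.get_image(n)); print(n,env.calibration(n))
print(env.finger_overhang,env.observe())
E
```

```text
scene {'fx': 480.2082301564902, 'fy': 480.2082301564902, 'cx': 317.6079576906083, 'cy': 204.9470411695615, 'position': array([ 1.30612985, -0.5092713 ,  1.08746671]), 'rotation': array([[ 0.47788983,  0.64518917, -0.59611429],
       [ 0.87832877, -0.34119994,  0.33484498],
       [ 0.01264419, -0.68360335, -0.72974419]])}
top {'fx': 416.3260104919246, 'fy': 416.3260104919246, 'cx': 315.42933855378647, 'cy': 191.98572948472764, 'position': array([ 0.23980597, -0.06966032,  1.49937326]), 'rotation': array([[ 1.83913347e-03, -9.80409926e-01,  1.96959375e-01],
       [-9.99953856e-01,  5.40901223e-05,  9.60644344e-03],
       [-9.42890606e-03, -1.96967954e-01, -9.80364586e-01]])}
0.017 {'time_s': 0.1, 'q': array([ 6.13463818e+01,  2.18363900e+01,  7.43772485e+01, -2.43190783e-04,
        8.38582619e+01, -1.23361623e+01]), 'qvel': array([-0.14359215, -0.11748197, -0.17411833, -0.10879471, -0.09944701,
       -0.08768396]), 'joint_efforts': array([ 2.36683882e-03, -4.49219728e+01, -2.31656635e+01, -2.67667674e-04,
        3.63737359e-03, -2.93950984e-05]), 'position': array([0.15440213, 0.52760179, 0.21539908]), 'tool_rot': array([[-9.59719788e-01,  2.80958309e-01, -5.98036817e-04],
       [ 2.80958821e-01,  9.59719190e-01, -1.10323980e-03],
       [ 2.63983022e-04, -1.22682478e-03, -9.99999213e-01]]), 'ft_force': array([ 0.34956647, -0.37907614,  0.04566146]), 'wrist_torque': array([ 0.06646164, -0.00239084,  0.07448345]), 'gripper_force': 0.0, 'grip_width': 0.08536091117702135}
```

View pics/top.png

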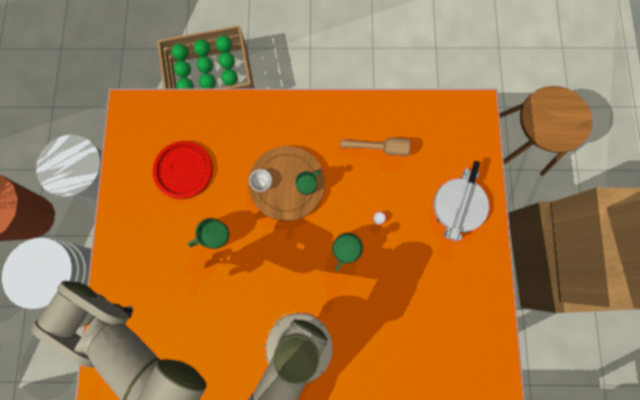

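View pics/scene.png

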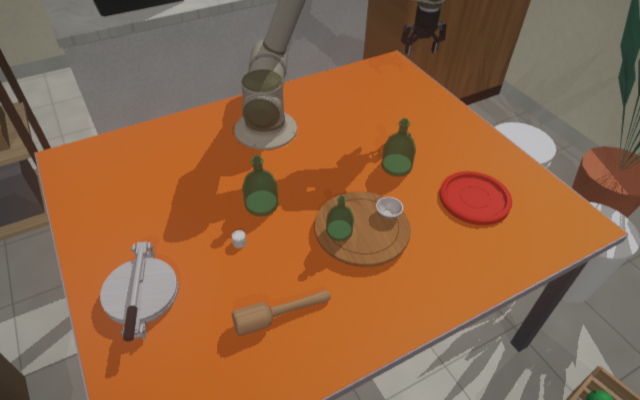

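The top view shows the cap at (379,218), the small cruet on the turntable at (307,183), the salt dish at (260,181) and bigger decoy bottles at (347,248) and (212,233). In the scene view the cap is at (239,239) and the cruet's mouth is near (341,199).

```bash
python3 - <<'E'
from h import *
T=cv2.imread("pics/top.png");S=cv2.imread("pics/scene.png")
ct,cs=env.calibration("top"),env.calibration("scene")
def tri(a,b):
    (p,d),(q,e)=ray(ct,*a),ray(cs,*b); s=np.linalg.lstsq(np.c_[d,-e],q-p,rcond=None)[0]
    A,B=p+d*s[0],q+e*s[1]; return (A+B)/2,np.linalg.norm(A-B)
def blob(im,x,y,r,f):
    h=cv2.cvtColor(im,cv2.COLOR_BGR2HSV)[y-r:y+r,x-r:x+r].astype(int); m=f(h).astype(np.uint8)
    n,l,st,c=cv2.connectedComponentsWithStats(m); i=1+st[1:,4].argmax(); return c[i]+[x-r,y-r],st[i]
w=lambda h:(h[...,1]<110)&(h[...,2]>120)
a,sa=blob(T,379,218,14,w); b,sb=blob(S,239,239,16,w)
print("cap",a,sa,b,sb,tri(a,b),plane(ct,*a,.034),plane(cs,*b,.017))
b1=cv2.resize(T[160:210,280:335],None,fx=8,fy=8,interpolation=2)[:400]
b2=cv2.resize(S[185:245,315:365],None,fx=8,fy=8,interpolation=2)
b3=np.zeros((480,840,3),np.uint8);b3[:400,:440]=b1;b3[:480,440:840]=b2;cv2.imwrite("pics/c1.png",b3[:, :800])
E
```

```text
cap [379.13559322 217.65254237] [  8   8  13  13 118] [238.63013699 238.46118721] [  9   7  14  18 219] (array([ 0.44370354, -0.28212799,  0.02031416]), np.float64(0.001959765192924674)) [ 0.44148583 -0.28107859  0.034     ] [ 0.44144013 -0.28052476  0.017     ]
```

View pics/c1.png

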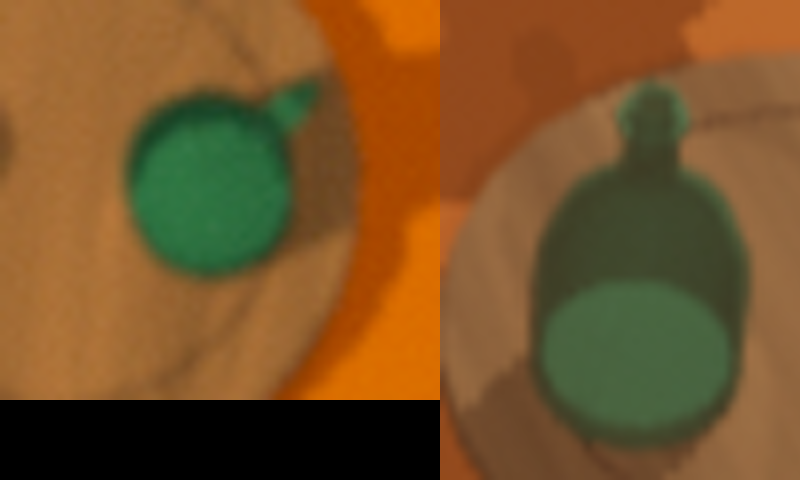

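```bash
python3 - <<'E'
from h import *
ct,cs=env.calibration("top"),env.calibration("scene")
print("rim",plane(cs,341.3,198.6,.162),"base",plane(cs,339.4,229.3,.03),"topbase",plane(ct,305.9,182.8,.03))
print("cap",plane(ct,378.7,217.2,.034)); print("decoy",plane(cs,261,204,0),plane(cs,257,162,.2),plane(cs,397,165,0))
print("tt",plane(ct,287,183,.03),plane(cs,362,227,.03))
w=env.calibration("wrist");print(w)
E
```

```text
rim [ 0.55933517 -0.01743245  0.162     ] base [ 0.55618315 -0.01448177  0.03      ] topbase [ 0.56889888 -0.02073157  0.03      ]
cap [ 0.44309995 -0.27958353  0.034     ]
decoy [ 0.33214256 -0.16364356  0.        ] [ 0.36049323 -0.17226238  0.2       ] [0.38079749 0.31500342 0.        ]
tt [0.56817615 0.04766481 0.03      ] [0.57936023 0.0478297  0.03      ]
{'fx': 289.09310068497877, 'fy': 289.09310068497877, 'cx': 315.9037504404542, 'cy': 200.34126464838556, 'hand_eye': array([[-2.45363790e-04, -9.52474490e-01, -3.04618261e-01,
         7.87226595e-02],
       [ 9.99999970e-01, -2.38643060e-04, -5.92950528e-05,
        -9.35991224e-04],
       [-1.62180088e-05, -3.04618266e-01,  9.52474520e-01,
        -1.59647134e-01],
       [ 0.00000000e+00,  0.00000000e+00,  0.00000000e+00,
         1.00000000e+00]])}
```

>>> {"op": "jog_arm", "data": {
  "hand": [0.0854,0.0854,0.0854,0.0854,0.0854],
  "travel": [
    [0.03,-0.03,0.04],
    [0.03,-0.03,0.04],
    [0.03,-0.03,0.04],
    [0.03,-0.046,0],
    [0.03,-0.046,0]
  ],
  "yaw": [0,0,0,0,0]
}}

```text
time_s: 0.72
position: [0.3052, 0.3444, 0.3359]
tool_rot: [[-0.96, 0.281, 0.0], [0.281, 0.96, 0.0], [-0.0, 0.0, -1.0]]
ft_force: [0.7, -0.6, -0.8]
grip_width: 0.0855
gripper_force: 0.0
```

>>> {"op": "jog_arm", "data": {
  "hand": [0.0854,0.0854,0.0854,0.0854,0.0854],
  "travel": [
    [0.03,-0.046,0],
    [0.03,-0.046,0],
    [0.03,-0.046,0],
    [0.03,-0.046,0],
    [0.03,-0.046,0]
  ],
  "yaw": [0,0,0,0,0]
}}

```text
time_s: 1.35
position: [0.4551, 0.1141, 0.3357]
tool_rot: [[-0.96, 0.281, -0.0], [0.281, 0.96, 0.0], [0.0, -0.0, -1.0]]
ft_force: [0.8, 0.3, 0.7]
grip_width: 0.0853
gripper_force: 0.0
```

>>> {"op": "jog_arm", "data": {
  "hand": [0.0854,0.0854,0.0854,0.0854,0.0854],
  "travel": [
    [0.03,-0.046,0],
    [0.03,-0.046,0],
    [0.025,-0.04,0],
    [0,0,0],
    [0,0,0]
  ],
  "yaw": [0,0,0,0,0]
}}

```text
time_s: 1.98
position: [0.5392, -0.0157, 0.3357]
tool_rot: [[-0.96, 0.281, -0.001], [0.281, 0.96, 0.0], [0.001, 0.0, -1.0]]
ft_force: [-1.2, 0.2, 0.6]
grip_width: 0.0853
gripper_force: 0.0
```

```bash
cat >> h.py <<'E'
def wcal():
    o=env.observe(); w=env.calibration("wrist"); H=w["hand_eye"]; R=np.array(o["tool_rot"])
    return dict(w,position=np.array(o["position"])+R@H[:3,3],rotation=R@H[:3,:3]),o
E
python3 - <<'E'
from h import *
c,o=wcal(); im=env.get_image("wrist"); save("w1",im); print(o["position"],o["time_s"],o["q"],o["ft_force"]); print(proj(c,[.562,-.017,.17]),proj(c,[.562,-.017,.03]))
np.savez("w1.npz",p=c["position"],R=c["rotation"])
E
```

```text
[ 0.53922286 -0.01574955  0.33571558] 1.975 [-1.42617369e+01  1.76237143e+01  6.12510313e+01  1.59196796e-02
  1.01169875e+02 -8.79448024e+01] [-1.22444193  0.23025248  0.55083168]
(np.float64(321.0891188857488), np.float64(197.92607495736615)) (np.float64(319.6078959777188), np.float64(172.66231403392024))
```

View pics/w1.png

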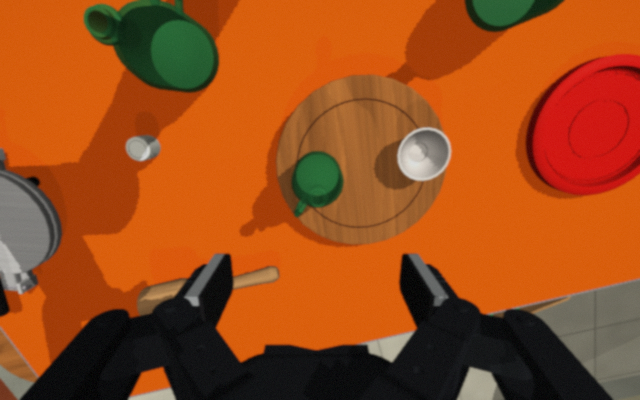

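```bash
python3 - <<'E'
import cv2,numpy as np
a=cv2.imread("pics/w1.png")[140:225,280:360]
g=cv2.resize(a,None,fx=7,fy=7,interpolation=2).astype(float)
cv2.imwrite("pics/c2.png",np.clip(g*1.6,0,255).astype(np.uint8))
E
```

```text
(no output)
```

View pics/c2.png

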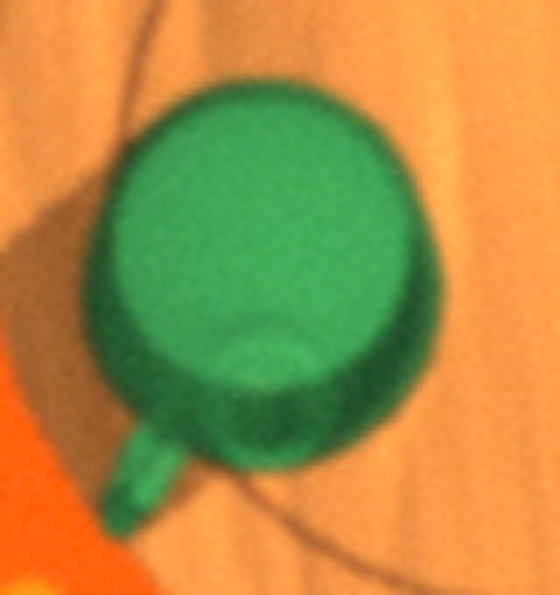

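```bash
python3 - <<'E'
from h import *
z=np.load("w1.npz");c=dict(env.calibration("wrist"),position=z["p"],rotation=z["R"])
print("bead",plane(c,317.3,196.1,.165),"base",plane(c,317.0,172.7,.03))
im=cv2.cvtColor(cv2.imread("pics/w1.png"),cv2.COLOR_BGR2HSV)[128:170,120:168].astype(int)
m=(im[...,1]<110)&(im[...,2]>90);n,l,s,k=cv2.connectedComponentsWithStats(m.astype(np.uint8));i=1+s[1:,4].argmax();print(s[i],k[i]+[120,128])
print(plane(c,*(k[i]+[120,128]),.02))
E
```

```text
bead [ 0.56004663 -0.02105636  0.165     ] base [ 0.56085795 -0.02112148  0.03      ]
[  6   8  34  25 647] [141.8114374  147.98918083]
[ 0.44314706 -0.28450491  0.02      ]
```

>>> {"op": "jog_arm", "data": {
  "hand": [0.0854,0.0854,0.0854,0.0854,0.0854],
  "travel": [
    [-0.019,-0.053,-0.02],
    [-0.019,-0.053,-0.02],
    [-0.019,-0.053,-0.02],
    [-0.019,-0.053,-0.02],
    [-0.02,-0.053,-0.02]
  ],
  "yaw": [0,0,0,0,0]
}}

```text
time_s: 2.65
position: [0.4429, -0.2814, 0.236]
tool_rot: [[-0.96, 0.279, 0.001], [0.279, 0.96, -0.001], [-0.001, -0.0, -1.0]]
ft_force: [1.1, -0.7, 0.5]
grip_width: 0.0853
gripper_force: 0.0
```

>>> {"op": "jog_arm", "data": {
  "hand": [0.0854,0.0854,0.0854,0.0854,0.0854],
  "travel": [
    [0,0,-0.04],
    [0,0,-0.04],
    [0,0,-0.036],
    [0,0,0],
    [0,0,0]
  ],
  "yaw": [0,0,0,0,0]
}}

```text
time_s: 3.28
position: [0.4443, -0.2811, 0.1216]
tool_rot: [[-0.96, 0.28, 0.002], [0.28, 0.96, -0.002], [-0.002, -0.001, -1.0]]
ft_force: [-0.6, 1.7, 0.3]
grip_width: 0.085
gripper_force: 0.0
```

```bash
python3 - <<'E'
from h import *
c,o=wcal(); im=env.get_image("wrist"); save("w2",im); print(o["position"],o["ft_force"],o["q"][5]); print(proj(c,[.443,-.281,.034]))
h=cv2.cvtColor(im,cv2.COLOR_RGB2HSV).astype(int);m=((h[...,1]<110)&(h[...,2]>140)).astype(np.uint8)
n,l,s,k=cv2.connectedComponentsWithStats(m)
for i in range(1,n):
    if s[i,4]>600: print(s[i],k[i],plane(c,*k[i],.034),plane(c,*k[i],.025))
E
```

```text
[ 0.44430749 -0.2811196   0.12164515] [-0.63076586  1.66757631  0.31502983] -118.97602657628181
(np.float64(316.8055281016292), np.float64(198.36289349958915))
[ 294  179   42   40 1319] [314.21531463 198.52691433] [ 0.4424982  -0.28327186  0.034     ] [ 0.44520511 -0.2841311   0.025     ]
[   0  204   19   82 1154] [  7.19410745 246.1915078 ] [ 0.40649665 -0.57601907  0.034     ] [ 0.40789236 -0.5875404   0.025     ]
[ 51 219  92  72 836] [ 96.69019139 249.62440191] [ 0.43348098 -0.49631087  0.034     ] [ 0.43585948 -0.50492916  0.025     ]
[  36  236   97   79 4333] [ 79.8031387 275.3581814] [ 0.45396209 -0.52638156  0.034     ] [ 0.45708653 -0.53609506  0.025     ]
```

View pics/w2.png

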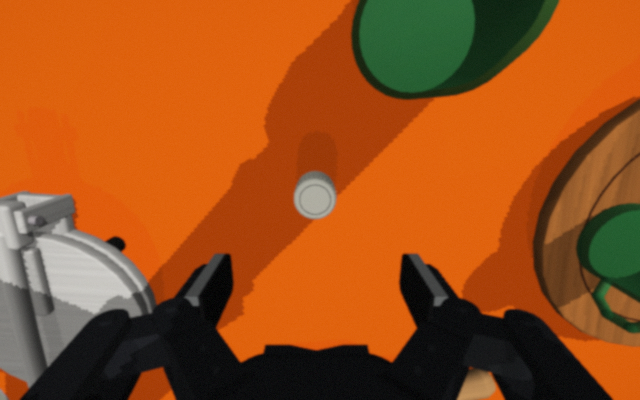

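The cap's top disc is centred at about (315,200), nearly under the tool, and the fingers' path is clear.

>>> {"op": "jog_arm", "data": {
  "hand": [0.0854,0.0854,0.0854,0.0854,0.0854],
  "travel": [
    [0,-0.002,-0.035],
    [0,0,-0.03],
    [0,0,-0.022],
    [0,0,-0.01],
    [0,0,0]
  ],
  "yaw": [0,0,0,0,0]
}}

```text
time_s: 3.95
position: [0.4439, -0.2834, 0.0235]
tool_rot: [[-0.96, 0.281, 0.001], [0.281, 0.96, -0.001], [-0.001, -0.0, -1.0]]
ft_force: [-0.6, 0.1, 1.3]
grip_width: 0.0857
gripper_force: 0.0
```

>>> {"op": "jog_arm", "data": {
  "hand": [0.03,0.03,0.03,0.03,0.03],
  "travel": [
    [0,0,0],
    [0,0,0],
    [0,0,0],
    [0,0,0],
    [0,0,0]
  ],
  "yaw": [0,0,0,0,0],
  "grip_force": 80
}}

```text
time_s: 4.58
position: [0.4435, -0.2832, 0.0229]
tool_rot: [[-0.96, 0.281, -0.0], [0.281, 0.96, -0.0], [0.0, -0.0, -1.0]]
ft_force: [0.1, 0.2, -0.3]
grip_width: 0.0299
gripper_force: 0.0
```

```bash
python3 - <<'E'
from h import *
o=env.observe();print(o["grip_width"],o["gripper_force"])
a=env.get_image("wrist")[100:330,180:460];save("w3",cv2.resize(a,None,fx=1.4,fy=1.4))
b=env.get_image("scene")[190:290,190:290];
A=cv2.imread("pics/w3.png");B=cv2.resize(b[...,::-1],(322,322),interpolation=2);cv2.imwrite("pics/c3.png",np.hstack([A[:322],B[:A.shape[0]]]))
E
```

```text
0.029937684590949868 0.0
```

View pics/c3.png

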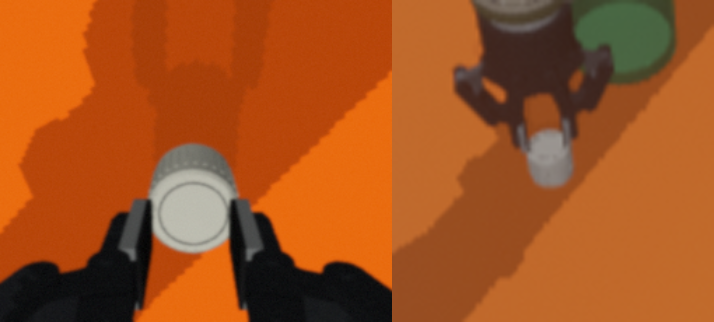

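```bash
python3 - <<'E'
from h import *
cs=env.calibration("scene");c,o=wcal();p=o["position"];R=np.array(o["tool_rot"])
for z in (.006,.025,.045,.06):
  for s in(-1,1):
    P=np.array([p[0],p[1],z])+R[:,1]*s*.015; print(z,s,np.round(proj(cs,P),1),np.round(proj(c,P),1))
print("cap",proj(cs,[.4435,-.2833,.034]),proj(c,[.4435,-.2833,.034]),plane(c,318.6,251,.034),o["joint_efforts"],o["ft_force"])
E
```

```text
0.006 -1 [233.2 242.5] [294.8 232.2]
0.006 1 [243.7 240.9] [339.9 232.2]
0.025 -1 [232.4 238.3] [292.6 245.2]
0.025 1 [243.  236.7] [342.4 245.2]
0.045 -1 [231.6 233.8] [289.7 262. ]
0.045 1 [242.3 232.2] [345.7 262. ]
0.06 -1 [231.  230.4] [287.  277.7]
0.06 1 [241.8 228.7] [348.7 277.7]
cap (np.float64(237.34596073503786), np.float64(235.5173531762831)) (np.float64(317.31895946121523), np.float64(252.31286997678265)) [ 0.44290341 -0.28236357  0.034     ] [ 7.74820455e-04 -4.67281759e+01 -1.54468668e+01 -3.75476138e-04
  9.44706626e-04 -3.63644219e-06] [0.1037054  0.21948382 0.74433724]
```

The wrist view shows the pads' tips at u≈287 and 346 at v≈250, and both views put them about 45 mm above the table, above the cap top. The real fingertips are therefore well behind the nominal TCP, and the cap is untouched. I'll open and descend carefully while watching the force.

>>> {"op": "jog_arm", "data": {
  "hand": [0.0854,0.0854,0.0854,0.0854,0.0854],
  "travel": [
    [0,0,0],
    [0,0,0],
    [0,0,-0.005],
    [0,0,-0.01],
    [0,0,-0.005]
  ],
  "yaw": [0,0,0,0,0]
}}

```text
time_s: 5.3
position: [0.4432, -0.2829, 0.0019]
tool_rot: [[-0.96, 0.281, -0.001], [0.281, 0.96, 0.001], [0.001, 0.001, -1.0]]
ft_force: [-0.6, -0.3, 0.1]
grip_width: 0.0852
gripper_force: 0.0
```

>>> {"op": "jog_arm", "data": {
  "hand": [0.0854,0.0854,0.0854,0.0854,0.0854],
  "travel": [
    [0,0,-0.004],
    [0,0,-0.004],
    [0,0,-0.004],
    [0,0,-0.002],
    [0,0,0]
  ],
  "yaw": [0,0,0,0,0]
}}

```text
time_s: 5.92
position: [0.4435, -0.2832, -0.0112]
tool_rot: [[-0.96, 0.281, -0.0], [0.281, 0.96, 0.0], [0.0, 0.0, -1.0]]
ft_force: [-0.1, 0.3, -0.7]
grip_width: 0.0852
gripper_force: 0.0
```

>>> {"op": "jog_arm", "data": {
  "hand": [0.03,0.03,0.03,0.03,0.03],
  "travel": [
    [0,0,0],
    [0,0,0],
    [0,0,0],
    [0,0,0],
    [0,0,0]
  ],
  "yaw": [0,0,0,0,0],
  "grip_force": 80
}}

```text
time_s: 6.55
position: [0.4437, -0.2833, -0.0106]
tool_rot: [[-0.96, 0.281, 0.001], [0.281, 0.96, -0.001], [-0.001, -0.0, -1.0]]
ft_force: [-0.8, -0.7, 5.7]
grip_width: 0.0359
gripper_force: 79.7
```

```bash
python3 - <<'E'
from h import *
o=env.observe();print(o["grip_width"],o["gripper_force"],o["ft_force"],o["position"])
a=env.get_image("wrist")[100:330,180:460];save("w4",cv2.resize(a,None,fx=1.4,fy=1.4))
b=env.get_image("scene")[190:290,190:290];
A=cv2.imread("pics/w4.png");B=cv2.resize(b[...,::-1],(322,322),interpolation=2);cv2.imwrite("pics/c4.png",np.hstack([A[:322],B[:A.shape[0]]]))
E
```

```text
0.035937756878094494 79.65694273472764 [-0.78702772 -0.72038967  5.66483991] [ 0.44367234 -0.28332845 -0.01062006]
```

View pics/c4.png

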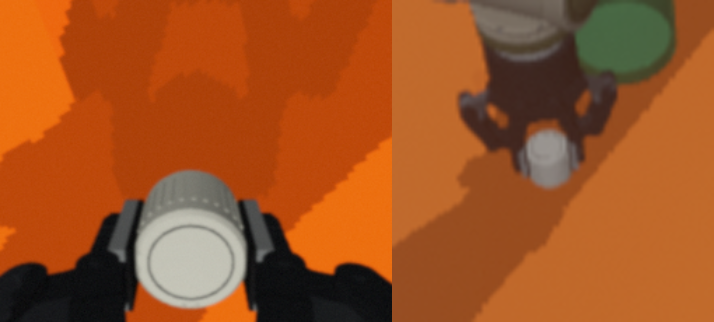

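The cap sits between the pads with its top disc at full-frame (316,287), gripped at 80 N. Lifting.

>>> {"op": "jog_arm", "data": {
  "hand": [0.03,0.03,0.03,0.03,0.03],
  "travel": [
    [0,0,0.02],
    [0,0,0.05],
    [0,0,0.06],
    [0,0,0.06],
    [0,0,0.05]
  ],
  "yaw": [0,0,0,0,0]
}}

```text
time_s: 7.28
position: [0.4434, -0.283, 0.2314]
tool_rot: [[-0.96, 0.281, 0.001], [0.281, 0.96, -0.001], [-0.001, -0.001, -1.0]]
ft_force: [0.4, -0.4, -0.5]
grip_width: 0.0358
gripper_force: 79.9
```

>>> {"op": "jog_arm", "data": {
  "hand": [0.03,0.03,0.03,0.03,0.03],
  "travel": [
    [0.016,0.036,0],
    [0.016,0.036,0],
    [0.014,0.033,0],
    [0,0,0],
    [0,0,0]
  ],
  "yaw": [0,0,0,0,0]
}}

```text
time_s: 7.9
position: [0.4893, -0.1786, 0.2288]
tool_rot: [[-0.96, 0.281, -0.0], [0.281, 0.96, -0.0], [0.0, -0.0, -1.0]]
ft_force: [-0.1, -0.0, -0.3]
grip_width: 0.0364
gripper_force: 79.9
```

```bash
python3 - <<'E'
from h import *
c,o=wcal();im=env.get_image("wrist");p=o["position"];R=np.array(o["tool_rot"])
print(p,o["grip_width"],o["gripper_force"],o["ft_force"])
h=cv2.cvtColor(im,cv2.COLOR_RGB2HSV).astype(int);m=((h[...,1]<60)&(h[...,2]>165)).astype(np.uint8)[200:340,240:400]
n,l,s,k=cv2.connectedComponentsWithStats(m);i=1+s[1:,4].argmax();print(s[i],k[i]+[240,200])
for e in(.0446,.04): print(R.T@(plane(c,*(k[i]+[240,200]),p[2]+e)-p))
a=cv2.resize(im,None,fx=.625,fy=.625);save("w5a",a)
x=im[230:330,260:375];y=cv2.resize(x,None,fx=2.5,fy=2.5,interpolation=2);C=np.zeros((250,690,3),np.uint8);C[:,:400]=a;C[:,400:687]=y[:250,:287];save("c5",C)
E
```

```text
[ 0.48932493 -0.17856096  0.2287763 ] 0.03642724323400141 79.89786197897047 [-0.12078124 -0.00794351 -0.26082821]
[  38   23   76   97 5053] [317.29843657 274.77359984]
[ 0.00634593 -0.00031515 -0.04459794]
[ 0.0034527  -0.0002904  -0.03999885]
```

View pics/c5.png

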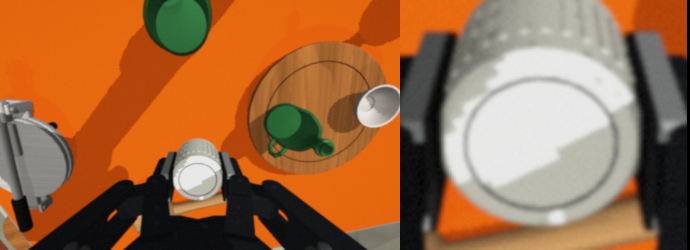

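The cruet's neck is now seen side-on in the wrist view, with its mouth near full-frame (520,237). The cap's top ring is centred at (317,287). I'll measure both from a fresh frame.

```bash
cat >> h.py <<'E'
def neck(c,im,guess):
    h=cv2.cvtColor(im,cv2.COLOR_RGB2HSV).astype(int);m=((h[...,0]>40)&(h[...,0]<90)&(h[...,1]>70)).astype(np.uint8)
    b=np.array(proj(c,[*guess,.115]));t=np.array(proj(c,[*guess,.18]));a=(t-b)/np.linalg.norm(t-b);n=np.array([-a[1],a[0]])
    out=[];k=4
    for s in np.arange(0,np.linalg.norm(t-b)+25,.5):
        r=np.arange(-25,25,.25);P=b+a*s+r[:,None]*n
        v=cv2.remap(m.astype(np.float32),P[:,0].astype(np.float32)[None],P[:,1].astype(np.float32)[None],1)[0]>.5
        L,st,*_=cv2.connectedComponents(v.astype(np.uint8)[None]);
        if L>1:
            lab=st[0]; j=lab[100] if lab[100] else (lab[np.nonzero(lab)[0][np.abs(np.nonzero(lab)[0]-100).argmin()]])
            rr=r[lab==j]; out.append((s,rr.min(),rr.max()))
    return b,a,n,np.array(out)
E
python3 - <<'E'
from h import *
c,o=wcal();im=env.get_image("wrist");np.savez("w6.npz",im=im,p=c["position"],R=c["rotation"],tp=o["position"],tR=o["tool_rot"])
p=o["position"];R=np.array(o["tool_rot"]);print("capoff",R.T@(plane(c,316.8,287.2,p[2]+.0446)-p))
b,a,n,O=neck(c,im,(.560,-.020));print(b,a);print(np.round(O[::4],1).tolist())
for z in(.136,.158,.165,.17):print(z,(np.array(proj(c,[.56,-.02,z]))-b)@a)
E
```

```text
capoff [-0.00022516 -0.00053792 -0.04459997]
[487.8623641  213.93821417] [0.85124424 0.5247697 ]
[[0.0, -25.0, 24.8], [2.0, -25.0, 24.8], [4.0, -25.0, 24.8], [6.0, -25.0, 24.8], [8.0, -25.0, 24.8], [10.0, -25.0, 24.8], [12.0, -25.0, 22.5], [14.0, -24.5, 21.2], [16.0, -22.8, 18.8], [18.0, -21.5, 15.2], [20.0, -18.2, 12.8], [22.0, -15.0, 12.8], [24.0, -8.2, 12.5], [26.0, -8.0, 12.8], [28.0, -8.2, 14.0], [30.0, -8.2, 15.2], [32.0, -9.5, 16.5], [34.0, -10.8, 17.0], [36.0, -11.2, 16.8], [38.0, -12.0, 16.5], [40.0, -12.0, 15.8], [42.0, -12.2, 14.5], [44.0, -11.8, 14.5], [46.0, -10.5, 13.2], [48.0, -9.0, 12.0], [50.0, -7.5, 10.8], [52.0, -6.2, 8.5], [54.0, -3.0, 4.0]]
0.136 14.883373418592702
0.158 33.025163803869226
0.165 39.451561768205686
0.17 44.26133840796485
```

```bash
python3 - <<'E'
from h import *
z=np.load("w6.npz");c=dict(env.calibration("wrist"),position=z["p"],rotation=z["R"]);g=np.array([.56,-.02])
b,a,n,O=neck(c,z["im"],g)
def circ(g,zz,r): return np.array([proj(c,[g[0]+r*np.cos(t),g[1]+r*np.sin(t),zz]) for t in np.linspace(0,6.28,60)])
def feat(g):
    be=np.vstack([circ(g,.158,.013),circ(g,.165,.013),circ(g,.17,.0095)])-b
    return np.array([(be@a).max(),((be@n).max()+(be@n).min())/2,np.ptp(be@n)])
meas=np.array([O[O[:,2]-O[:,1]>3,0].max()+.3,np.mean(O[(O[:,0]>36)&(O[:,0]<44)][:,1:]),np.max(O[(O[:,0]>36),2]-O[(O[:,0]>36),1])])
f0=feat(g);J=np.array([(feat(g+d)-f0)[:2]/.001 for d in np.eye(2)*.001]).T
print(f0,meas,g+np.linalg.solve(J,(meas-f0)[:2]))
E
```

```text
[54.56028951 -0.22683682 31.94963638] [54.3         1.84166667 29.        ] [ 0.56123758 -0.02114604]
```

>>> {"op": "jog_arm", "data": {
  "hand": [0.03,0.03,0.03,0.03,0.03],
  "travel": [
    [0.018,0.04,0],
    [0.018,0.04,0],
    [0.018,0.04,0],
    [0.0178,0.0381,0],
    [0,0,0]
  ],
  "yaw": [0,0,0,0,0]
}}

```text
time_s: 8.62
position: [0.5619, -0.0188, 0.2286]
tool_rot: [[-0.96, 0.279, -0.0], [0.279, 0.96, 0.0], [0.0, 0.0, -1.0]]
ft_force: [-0.7, -0.8, -0.3]
grip_width: 0.036
gripper_force: 80.0
```

>>> {"op": "jog_arm", "data": {
  "hand": [0.03,0.03,0.03,0.03,0.03],
  "travel": [
    [0,0,-0.02],
    [0,0,-0.02],
    [0,0,-0.012],
    [0,0,0],
    [0,0,0]
  ],
  "yaw": [0,0,0,0,0]
}}

```text
time_s: 9.25
position: [0.5616, -0.0205, 0.1777]
tool_rot: [[-0.96, 0.281, 0.001], [0.281, 0.96, -0.0], [-0.001, 0.0, -1.0]]
ft_force: [-0.1, 0.1, 0.4]
grip_width: 0.0359
gripper_force: 80.0
```

```bash
python3 - <<'E'
from h import *
c,o=wcal();p=o["position"];print(p,o["ft_force"],o["gripper_force"])
s=env.get_image("scene");t=env.get_image("wrist")
cs=env.calibration("scene");print(proj(cs,[.5612,-.0211,.162]),proj(cs,[p[0],p[1]-.0005,p[2]+.0106]),proj(cs,[p[0],p[1]-.0005,p[2]+.0446]))
x,y=310,170
S=cv2.resize(s[y:y+75,x:x+60],None,fx=6,fy=6,interpolation=2);W=cv2.resize(t[150:350,220:420],(400,400));C=np.zeros((450,760,3),np.uint8);C[:,:360]=S;C[:400,360:]=W;save("c6",C)
E
```

```text
[ 0.56164557 -0.02051902  0.17767555] [-0.05012072  0.11567208  0.41575757] 80.00927076442167
(np.float64(340.47099208643584), np.float64(199.50720859311022)) (np.float64(341.05651571763747), np.float64(192.69551003533002)) (np.float64(341.6928770276159), np.float64(183.43932082569106))
```

View pics/c6.png

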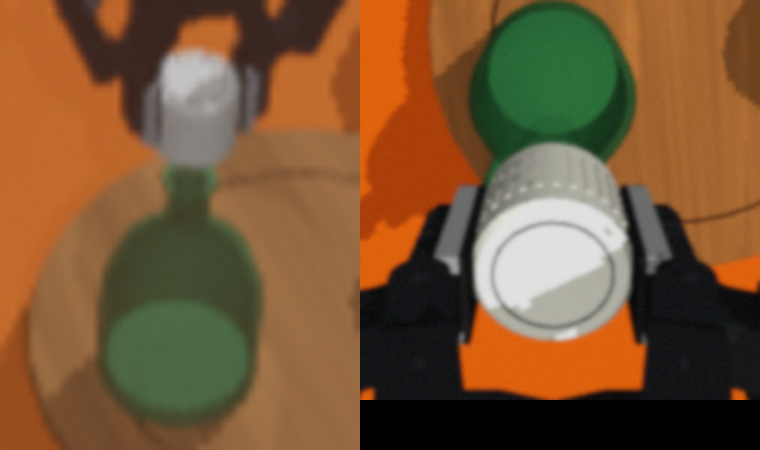

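The scene crop shows the cap's mouth just above the bead, its centre about 1 px right of the bead's (198 against 190 in the 6x crop). The wrist crop shows cap and body lined up at crop u≈553. I'll check the offset numerically.

```bash
python3 - <<'E'
from h import *
c,o=wcal();p=o["position"];cs=env.calibration("scene");s=np.mean([env.get_image("scene").astype(float) for _ in range(4)],0)
w=plane(c,316.5,186,.03);print("wrist base",w)
# column-profile centres by row
S=cv2.cvtColor(s.astype(np.uint8),cv2.COLOR_RGB2HSV).astype(float)
def edges(row,f,u0):
    x=np.arange(u0-14,u0+14,.1);v=np.interp(x,np.arange(640),f[row]);hi=v[(x>u0-2)&(x<u0+2)].mean();res=[]
    for sg in(-1,1):
        q=v[(x-u0)*sg>=0][::sg];k=np.arange(len(q))*.1;lo=np.median(q[80:120]);r=np.argmax((q-(hi+lo)/2)*np.sign(hi-lo)<0);res.append(u0+sg*k[r])
    return res
g=s[...,0]  # red: low on green glass
for row in range(183,236,2):
    f=s[...,2] if row<197 else g
    e=edges(row,f,342 if row<205 else 340);print(row,np.round(e,1),round(sum(e)/2,2),round(e[1]-e[0],1))
for z in(.03,.1,.14,.162):print(z,np.round(proj(cs,[.5612,-.0211,z]),2))
for z in(.0106,.0446):print(np.round(proj(cs,[p[0]-.0001,p[1]-.0005,p[2]+z]),2))
E
```

```text
wrist base [ 0.56463906 -0.02148864  0.03      ]
183 [336.3 348.3] 342.3 12.0
185 [336.1 349.1] 342.6 13.0
187 [336.3 349.1] 342.7 12.8
189 [336.2 348.6] 342.4 12.4
191 [336.3 348.6] 342.45 12.3
193 [333.9 348.6] 341.25 14.7
195 [335.7 347.6] 341.65 11.9
197 [336.6 345.3] 340.95 8.7
199 [336.8 345.2] 341.0 8.4
201 [337.3 345.3] 341.3 8.0
203 [337.5 344.4] 340.95 6.9
205 [336.2 344.7] 340.45 8.5
207 [332.1 347.7] 339.9 15.6
209 [330.8 349.2] 340.0 18.4
211 [330.5 349.5] 340.0 19.0
213 [339.4 349.8] 344.6 10.4
215 [334.1 343.2] 338.65 9.1
217 [331.7 342.8] 337.25 11.1
219 [333.8 343.8] 338.8 10.0
221 [332.4 344.8] 338.6 12.4
223 [330.5 347.7] 339.1 17.2
225 [336.7 348.7] 342.7 12.0
227 [339.4 346.1] 342.75 6.7
229 [336.6 345.7] 341.15 9.1
231 [337.2 343. ] 340.1 5.8
233 [333.9 345.6] 339.75 11.7
235 [332.5 343.8] 338.15 11.3
0.03 [338.29 231.31]
0.1 [339.41 215.02]
0.14 [340.09 205.13]
0.162 [340.47 199.51]
[341.1  192.63]
[341.74 183.38]
```

>>> {"op": "jog_arm", "data": {
  "hand": [0.03,0.03,0.03,0.03,0.03],
  "travel": [
    [0,-0.001,-0.006],
    [0,0,-0.006],
    [0,0,-0.005],
    [0,0,-0.003],
    [0,0,-0.001]
  ],
  "yaw": [0,0,0,0,0]
}}

```text
time_s: 10.18
position: [0.5613, -0.0211, 0.1557]
tool_rot: [[-0.96, 0.281, -0.0], [0.281, 0.96, 0.0], [0.0, -0.0, -1.0]]
ft_force: [-0.1, -1.0, -0.6]
grip_width: 0.0362
gripper_force: 80.0
```

>>> {"op": "jog_arm", "data": {
  "hand": [0.03,0.03,0.03,0.03,0.03],
  "travel": [
    [0,0,-0.001],
    [0,0,-0.001],
    [0,0,-0.001],
    [0,0,-0.001],
    [0,0,0]
  ],
  "yaw": [0,0,0,0,0]
}}

```text
time_s: 10.8
position: [0.5614, -0.0211, 0.1519]
tool_rot: [[-0.96, 0.281, 0.0], [0.281, 0.96, 0.0], [-0.0, 0.0, -1.0]]
ft_force: [0.1, -1.1, -1.0]
grip_width: 0.0359
gripper_force: 80.0
```

>>> {"op": "jog_arm", "data": {
  "hand": [0.03,0.03,0.03,0.03,0.03],
  "travel": [
    [0,0,-0.001],
    [0,0,-0.0005],
    [0,0,-0.0005],
    [0,0,-0.0005],
    [0,0,0]
  ],
  "yaw": [0,0,0,0,0]
}}

```text
time_s: 11.42
position: [0.5618, -0.0211, 0.15]
tool_rot: [[-0.96, 0.281, 0.002], [0.281, 0.96, -0.0], [-0.002, 0.0, -1.0]]
ft_force: [2.3, 0.3, 5.0]
grip_width: 0.0359
gripper_force: 80.3
```

>>> {"op": "jog_arm", "data": {
  "hand": [0.03,0.03,0.03,0.03,0.03],
  "travel": [
    [0.001,0,0],
    [0,0,-0.0005],
    [0,0,-0.0005],
    [0,0,-0.0005],
    [0,0,0]
  ],
  "yaw": [0,0,0,0,0]
}}

```text
time_s: 12.05
position: [0.5625, -0.0211, 0.1486]
tool_rot: [[-0.96, 0.281, 0.001], [0.281, 0.96, -0.0], [-0.001, 0.0, -1.0]]
ft_force: [0.3, -0.2, 5.2]
grip_width: 0.036
gripper_force: 80.3
```

>>> {"op": "jog_arm", "data": {
  "hand": [0.03,0.03,0.03,0.03,0.03],
  "travel": [
    [0,0,-0.0005],
    [0,0,-0.0005],
    [0,0,-0.0005],
    [0,0,-0.0005],
    [0,0,0]
  ],
  "yaw": [0,0,0,0,0]
}}

```text
time_s: 12.68
position: [0.562, -0.021, 0.1453]
tool_rot: [[-0.96, 0.281, -0.001], [0.281, 0.96, 0.0], [0.001, -0.0, -1.0]]
ft_force: [-0.4, -0.3, -4.6]
grip_width: 0.0358
gripper_force: 80.4
```

It clicked. Pressing on to the rim.

>>> {"op": "jog_arm", "data": {
  "hand": [0.03,0.03,0.03,0.03,0.03],
  "travel": [
    [0,0,-0.0005],
    [0,0,-0.0005],
    [0,0,-0.0005],
    [0,0,-0.0005],
    [0,0,0]
  ],
  "yaw": [0,0,0,0,0]
}}

```text
time_s: 13.3
position: [0.5624, -0.0211, 0.144]
tool_rot: [[-0.96, 0.281, 0.0], [0.281, 0.96, -0.0], [-0.0, 0.0, -1.0]]
ft_force: [-0.2, -0.2, -3.7]
grip_width: 0.0358
gripper_force: 80.4
```

>>> {"op": "jog_arm", "data": {
  "hand": [0.03,0.03,0.03,0.03,0.03],
  "travel": [
    [0,0,-0.0005],
    [0,0,-0.0005],
    [0,0,0],
    [0,0,0],
    [0,0,0]
  ],
  "yaw": [0,0,0,0,0]
}}

```text
time_s: 13.92
position: [0.5625, -0.0211, 0.1432]
tool_rot: [[-0.96, 0.281, 0.001], [0.281, 0.96, -0.0], [-0.001, 0.0, -1.0]]
ft_force: [-0.2, 1.4, 0.1]
grip_width: 0.0361
gripper_force: 80.7
```

>>> {"op": "jog_arm", "data": {
  "hand": [0.03,0.03,0.03,0.03,0.03],
  "travel": [
    [0,0,-0.0005],
    [0,0,-0.0005],
    [0,0,0],
    [0,0,0],
    [0,0,0]
  ],
  "yaw": [0,0,0,0,0]
}}

```text
time_s: 14.55
position: [0.5629, -0.021, 0.1428]
tool_rot: [[-0.96, 0.281, 0.002], [0.281, 0.96, -0.0], [-0.002, 0.0, -1.0]]
ft_force: [-0.1, 1.3, 6.3]
grip_width: 0.036
gripper_force: 81.0
```

>>> {"op": "jog_arm", "data": {
  "hand": [0.03,0.03,0.03,0.03,0.03],
  "travel": [
    [0,0,-0.0005],
    [0,0,-0.0005],
    [0,0,-0.0005],
    [0,0,0],
    [0,0,0]
  ],
  "yaw": [0,0,0,0,0]
}}

```text
time_s: 15.18
position: [0.5634, -0.0211, 0.1425]
tool_rot: [[-0.96, 0.281, 0.004], [0.281, 0.96, -0.001], [-0.004, 0.001, -1.0]]
ft_force: [-0.7, 2.9, 13.1]
grip_width: 0.036
gripper_force: 81.6
```

>>> {"op": "jog_arm", "data": {
  "hand": [0.03,0.03,0.03,0.03,0.03],
  "travel": [
    [0,0,-0.0005],
    [0,0,-0.0005],
    [0,0,0],
    [0,0,0],
    [0,0,0]
  ],
  "yaw": [0,0,0,0,0]
}}

```text
time_s: 15.8
position: [0.5638, -0.0212, 0.1424]
tool_rot: [[-0.96, 0.281, 0.006], [0.281, 0.96, -0.001], [-0.006, 0.001, -1.0]]
ft_force: [-1.9, 2.9, 19.1]
grip_width: 0.0361
gripper_force: 82.1
```

>>> {"op": "jog_arm", "data": {
  "hand": [0.03,0.03,0.03,0.03,0.03],
  "travel": [
    [0,0,0],
    [0,0,0],
    [0,0,0],
    [0,0,0],
    [0,0,0]
  ],
  "yaw": [0,0,0,0,0]
}}

```text
time_s: 16.42
position: [0.5638, -0.0211, 0.1424]
tool_rot: [[-0.96, 0.281, 0.006], [0.281, 0.96, -0.001], [-0.006, 0.001, -1.0]]
ft_force: [-0.5, 2.4, 18.2]
grip_width: 0.0359
gripper_force: 82.1
```

Steady at 18 N with the cap hard on the rim, so I'm handing it in.

```bash
python3 -c "
from rig import env
print(env.observe()['ft_force'],env.close_job())"
```

```text
the job is handed in; nothing more can be done
[-0.48958285  2.37540383 18.17272639] None
```

The cap clicked over the cruet's bead and stopped on the rim, and I handed the job in at about 16.5 s with the gripper still pushing down at about 18 N; no verdict came back.

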